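Load the sprung tile magazine at the decorating bench

TASK

Load both blank tiles into the sprung tile magazine, lying flat: the terracotta tile first, then the blue one on top of it, each pushed gently back to the rear stop so that its far end is caught under the yellow lip and it lies level behind the front wall, held up by the spring. The stop has been re-set by hand, so feel for it: do not ram or drop the tiles, and leave the mug, cup and bowl where they stand.

Things in the scene. Friction and masses are not known exactly. Their poses are not given: they have to be found in the camera images.
- magazine: Fixed open-sided metal cradle for tiles. Origin on the table under the recess; x runs along the recess to the yellow lip, y across, z up. Recess: from the front wall at x = -77 mm to the rear stop at +80 to +120 mm (see front_wall_top); y -34 to +34 mm. 8 mm side cheeks stand outside that only beside the front 18 mm and the last 30 mm before the stop; the rest is open for fingers. Footplate 220 x 110 x 10 mm.
- front_wall_top (a point): Middle of the top inner edge of the front wall: x = -77, y = 0, z = 91 mm in the magazine's frame; same axes. 6 mm thick, 84 mm wide. Facing it is the rear stop (two uprights, open between for the platform), clamped anywhere from x = +80 to +120 mm: its place is not reported. Its yellow lip (underside z = 100 mm, 8 mm thick, 84 mm wide) overhangs 8 mm towards the front wall. Do not ram it: stay below 25 N.
- platform_top (a point): Point above the magazine's origin on the top face of the sprung platform, a level aluminium plate from x -73 to +116 mm, 40 mm wide (narrower than a tile, so fingers can pass beside it) in the recess; 90 mm above the table when empty. Axes as the magazine's.
- platform (a joint): How far the platform has sunk, in m: 0 empty and fully up, 0.055 at the bottom stop. It moves only straight up and down, damped. Spring: about 2 N to start moving, plus 0.28 N per mm. One tile under the lip rests at about 0.012, two at about 0.034.
- terracotta_tile_center (a point): Centre (half-way up) of the terracotta tile: a loose solid bar-shaped tile 150 mm long (x), 60 mm wide (y), 22 mm thick (z), edges rounded 3 mm, about 0.36 kg give or take a quarter; terracotta red with white marks on top. Lies flat on the table to one side of the magazine. Seated under the lip alone, its centre is 89 mm above the table; under the blue tile, 67 mm.
- blue_tile_center (a point): Centre (half-way up) of the blue tile: same shape, size and weight range as the terracotta one, blue with yellow marks on top. Lies flat on the table on the other side. Seated on top, its centre is 89 mm above the table.
- green_mug: Loose green mug, 84 mm across, 78 mm high, with a handle; origin under its centre. Leave it alone.
- orange_cup: Loose orange cup, 84 mm across, 72 mm high; origin under its centre. Leave it alone.
- yellow_bowl: Loose yellow bowl, 90 mm across, 45 mm high; origin under its centre. Leave it alone.
Mind the look-alikes: they are no part of the job. Of the things like the part that bears blue_tile_center, leave any that is purple; of the rest the smaller one is meant.

How it is judged:
By the outcome, as a careful person would: the job done as asked, in the order asked, and still so for the second after the job is handed in, with the robot touching nothing.
It also fails if it takes over 72 s, if anything falls off the work surface, if the arm or the gripper's body presses on something with over 40 N, if the wrist force passes 120 N, or if a joint passes its speed limit or range.

ROBOT

A 6-joint arm with a two-finger parallel gripper is mounted at the origin on the work surface. World frame = base frame: x ahead of the robot, y to its left, z up, the work surface at z = 0. Lengths are in mm, angles in rad, forces in N, time in s.
With the tool pointing down it reaches from about 350 to 875 mm from the base axis. Payload 4.2 kg.
Tool frame: the origin (TCP) lies midway between the tips of the shut fingers; the grasp point (between the pads) lies 19 mm behind it (arm.grip_depth is the distance from the TCP to the grasp point, in mm); z points along the fingers, x is the direction in which the jaws open and shut, and the axes are right-handed (so a half turn about z gives the same grasp; the last joint's range is limited). The gripper opens to 85 mm and grips with 20 to 120 N. Pads are 22 mm wide; open, the fingers measure 114 mm over their backs; the gripper's body (76 mm by 85 mm) begins 54 mm behind the grasp point. The pads swing forward as they close: fully open they stand 13 mm farther back than shut.
Start: joints at [1.364, 0.385, 0.008, 0, -1.194, -0.259], TCP at [280.677, 558.408, 231.312] pointing down, gripper open.
Joint ranges: [-3.14, 3.14], [-1.21, 2.06], [-1.07, 1.41], [-3.16, 2.05], [-2.99, -0.16], [-3.1, 3.1]. Speed limits (rad/s): [2.79, 2.79, 3.14, 3.14, 3.14, 3.14].

INTERFACE

Orientations are given as a unit quaternion [x, y, z, w].
In Python, from bench import arm, eyes, find_in, silhouettes gives the robot as it stands. The module is installed in compiled form; this text tells all that it offers.
- The arm moves only by the tool play_rows, never from a script. Its arguments are lists of equal length, an entry for each row: "offset": the shift along the world's x, y, z in mm, a list of three; "turn": the turn about the world's z in rad. In form: {"offset": [[x, y, z], ...], "turn": [turn, ...]}. A call has 1 to 12 rows; each row shifts and turns the pose as measured when the row begins; what a row does not reach is not made up. A row lasts 1/10 s, in which the tool goes at most 50 mm and 8.59 degrees, less where a joint would pass 70% of its speed; a pose out of reach is approached as far as the arm can. A call is refused whole if a number of a shift passes 50 or a number of a turn 0.15, either way. A call with a gripper value outside its range is refused whole. "grip" is the gripper's target within -1 to 1 (fully open at 1, half-way at 0, shut at -1), set as the call begins (left out, the last holds). The fingers move at their own pace and stop on an object; the grip force is fixed at half the most. Time passes only in rows, so rows that do not move let the fingers close. It gives the time, the measured TCP pose, the force and the opening at its end, in the units of the state.
- arm.read_state(): the state, without advancing time (a new reading comes with each control period).
- eyes.get_image(name): name is "scene" or "top" or "wrist"; returns (picture, depth): 384x512x3 uint8, red, green, blue; 384x512 float32, mm along the optical axis (not along the pixel's ray), 0 where there is no reading.
- eyes.camera_params(name): a dict with "camera_matrix" (3x3 intrinsics, pixels), "camera_from_world" (4x4, takes a point from world to camera coordinates). Camera axes: x right, y down, z forward; pixel columns grow to the right and rows downward; lengths in mm; the calibration is good to about 2 mm. A picture is of the moment at which its call begins: read the wrist's pose just before it. camera_params takes no time and is no camera call; for the wrist camera it gives the pose at the moment of the call.
- arm.job_done(): hands the job in, once; it reports no verdict.
Trained networks look in the newest picture that a camera, given by its name, has taken for a name from the list of things; names that differ only in an ending like _2 or _b are one class to them, and where a whole thing is asked for, a point or a joint stands for the part that bears it (a point fixed in the world has none). Each returns a list of dicts, best first, with "score" (0 to 1); they miss things now and then, are a little off and sometimes report something else, mostly with a low value. They report only what shows in the picture. A call takes as long as a camera call. They do not tell look-alikes from the thing itself.
- find_in(camera, query): "bbox" ([centre column, centre row, width, height] in pixels, round what is visible of it).
- silhouettes(camera, query): "mask" (384x512 bool, what is visible of it) and "bbox" ([centre column, centre row, width, height] in pixels, round what is visible of it).
The state is a dict: "clock": time; "joints": joint angles; "joint_vel": joint speeds; "joint_efforts": joint torques, N m; "position": TCP position; "ee_rot": TCP orientation; "contact_force": force on the tool from outside, world axes, zero at the start; "wrist_torque": the same for the moment, N m; "gripper_width": finger opening in mm.
Only numpy, scipy, OpenCV 4.12 (cv2) and the standard library are available. Lean on these libraries where they do the work, as an engineer would, in place of code of your own. Each camera call takes 0.05 s, during which the arm holds its last target. There are 200 camera calls.

## Working session

There is one attempt and no reset: what is moved stays moved. The work goes in short steps, Python scripts to look and compute and a tool call to move; the robot and the scene stay as the last step left them, time stands still between calls to the robot, and variables do not carry over. Pictures are saved under pics/ and viewed, on a budget of 10 in all, crops included, one or two more only if the job needs it, and the job is handed in when it is done.

Besides the shell and the picture viewer there is one more tool, called after "Call:" by a JSON object that holds its "api" and its "payload". play_rows: Moves the arm, as the interface text tells. Its arguments: {"type":"object","properties":{"offset":{"type":"array","items":{"type":"array","items":{"type":"number"}}},"turn":{"type":"array","items":{"type":"number"}},"grip":{"type":"number"}},"required":["offset","turn"]}

```bash
mkdir -p pics
cat > h.py <<'E'
import numpy as np, cv2
from bench import arm, eyes, find_in, silhouettes
def cloud(name):
    p=eyes.camera_params(name); im,d=eyes.get_image(name)
    K=np.array(p["camera_matrix"]);T=np.linalg.inv(np.array(p["camera_from_world"]))
    v,u=np.mgrid[:384,:512]
    c=np.stack([(u-K[0,2])/K[0,0]*d,(v-K[1,2])/K[1,1]*d,d,np.ones_like(d)],-1)@T.T
    c=c[...,:3]; c[d<=0]=np.nan
    return im,c
def save(im,n): cv2.imwrite(f"pics/{n}.png",im[...,::-1])
E
python3 - <<'E'
from h import *
ims=[]
for n in ["top","scene"]:
    im,c=cloud(n); ims.append(im); save(im,n+"0"); np.save(n+"0.npy",c)
    for q in ["terracotta_tile_center","blue_tile_center","magazine","platform","green_mug","orange_cup","yellow_bowl"]:
        for r in silhouettes(n,q):
            if r["score"]<.3: continue
            m=r["mask"]&~np.isnan(c[...,0]); P=c[m]
            if len(P)<10: continue
            top=P[P[:,2]>np.percentile(P[:,2],90)-6]
            rr=cv2.minAreaRect(top[:,:2].astype(np.float32))
            print(n,q,round(r["score"],2),np.round(r["bbox"]),"z",np.round(np.percentile(P[:,2],[5,50,95])),"rect",np.round(rr[0],1),np.round(rr[1],1),round(rr[2],1),im[m].mean(0).round())
s=arm.read_state();print(s)
E
```

```text
top terracotta_tile_center 0.8 [132. 196.  35.  58.] z [14. 23. 25.] rect [553.3 297.8] [148.8  60.6] 19.2 [83. 46. 33.]
top blue_tile_center 0.84 [406. 211.  67.  78.] z [22. 30. 32.] rect [ 514.2 -448.1] [ 79.5 197.1] 57.6 [33. 48. 56.]
top blue_tile_center 0.77 [344. 266.  47.  57.] z [19. 23. 26.] rect [ 375.2 -282.6] [149.9  59.5] 32.4 [59. 35. 70.]
top blue_tile_center 0.6 [332. 183.  36.  55.] z [19. 23. 26.] rect [ 595.6 -260.2] [148.9  60. ] 14.5 [37. 53. 62.]
top platform 0.98 [237. 187.  33.  74.] z [88. 91. 93.] rect [570.2   2.9] [ 39.8 189.1] 79.5 [100. 100. 101.]
top platform 0.61 [198. 114.  43.  41.] z [ 2. 27. 79.] rect [776.7 107.1] [82.  82.9] 85.4 [17. 28. 22.]
top green_mug 0.71 [197. 114.  41.  40.] z [ 2. 28. 79.] rect [776.7 107.1] [82.  82.9] 85.4 [18. 28. 23.]
top orange_cup 0.82 [277. 113.  30.  32.] z [ 3. 28. 73.] rect [ 773.5 -105.4] [80.8 80.8] 28.5 [65. 30. 11.]
top yellow_bowl 0.89 [165. 270.  34.  32.] z [ 5. 22. 46.] rect [362.8 191.3] [85.  85.6] 47.7 [70. 55. 11.]
scene terracotta_tile_center 0.71 [323. 142.  40.  30.] z [10. 23. 27.] rect [555.8
[... 1071 characters left out ...]
0.]
{'clock': 0.8, 'joints': array([ 1.36360398e+00,  3.84686081e-01,  7.89350549e-03,  7.05697652e-06,
       -1.19397728e+00, -2.58592392e-01]), 'joint_vel': array([ 0.00079369, -0.00156422,  0.00034786,  0.00052628,  0.00026027,
       -0.00010277]), 'joint_efforts': array([ 3.56149603e-04, -3.92031670e+01,  1.88608342e+01,  4.19048041e+00,
       -2.62126450e-04, -6.50547477e-06]), 'position': array([280.67763764, 558.41188546, 231.31898775]), 'ee_rot': array([-5.24822941e-01,  8.51211419e-01,  7.33801418e-06,  1.14953801e-05]), 'contact_force': array([ 0.02998397, -0.31277089,  0.93149804]), 'wrist_torque': array([0.01959981, 0.0423907 , 0.03458249]), 'gripper_width': 85.62682552504182}
```

Run:
```python
from h import *
im=cv2.imread("pics/top0.png"); sc=cv2.imread("pics/scene0.png")
a=cv2.resize(im[80:310,100:450],(800,526),interpolation=cv2.INTER_CUBIC); cv2.imwrite("pics/a.png",a)
c=np.load("top0.npy")
cs=np.load("scene0.npy")
th=np.deg2rad(-10.5)
for n,C,I in (("top",c,im),("scene",cs,sc)):
    m=(abs(C[...,0]-570)<150)&(abs(C[...,1]-4)<90)
    hi=m&(C[...,2]>99)&(C[...,2]<130)
    P=C[hi];print(n,"lip",P.mean(0).round(1),len(P),I[hi].mean(0)[::-1].round(), cv2.minAreaRect(P[:,:2].astype(np.float32)))
```

```text
top lip [639.3 -10.1 107. ] 269 [87. 77. 28.] ((632.626220703125, -8.658153533935547), (84.11936950683594, 37.61336135864258), 79.31523895263672)
scene lip [642.2 -11.1 107.6] 186 [109.  91.  19.] ((634.5125122070312, -7.252780914306641), (86.44610595703125, 39.25141906738281), 80.07005310058594)
```

View pics/a.png

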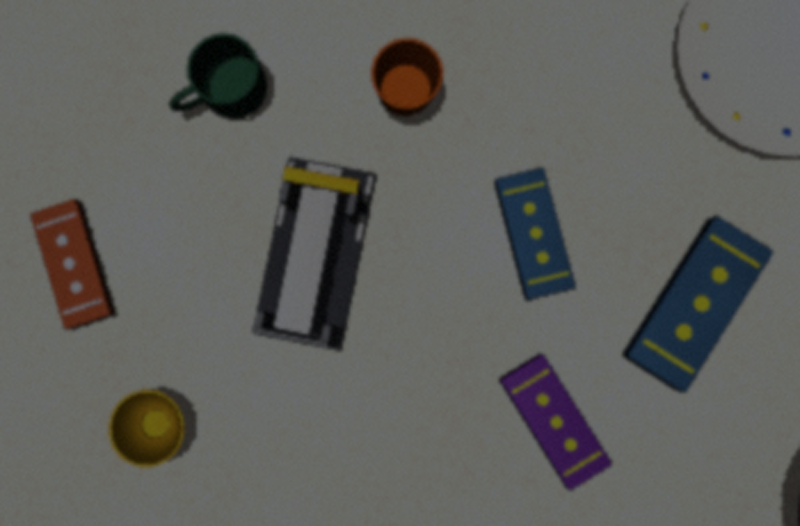

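The crop shows the terracotta tile at (72,265), and the cradle at (310,255) with its lip at (320,180). There are three look-alikes for the blue tile. The purple one at (555,420) is excluded, and the large blue one at (698,303) is 200x80 mm. The small blue one at (535,233) is 149x60 mm, so I choose it. Next I'll measure the magazine from the clouds.

Run:
```python
from h import *
th=np.deg2rad(-10.5);R=np.array([[np.cos(th),np.sin(th)],[-np.sin(th),np.cos(th)]])
for n in("top0","scene0"):
    C=np.load(n+".npy"); im=cv2.imread(f"pics/{n}.png").astype(int)
    q=(C[...,:2]-[549.2,7.4])@R.T; z=C[...,2]
    m=(abs(q[...,1])<60)&(abs(q[...,0])<160)
    yel=m&(im[...,2]>im[...,0]*2)&(z>90)
    Q=q[yel];print(n,"yellow x",np.percentile(Q[:,0],[1,5,50,95,99]).round(1),"y",np.percentile(Q[:,1],[1,99]).round(1),z[yel].mean().round(1))
    for b in range(-110,150,4):
        for lab,mm in(("mid",abs(q[...,1])<15),("side",(abs(q[...,1])>24)&(abs(q[...,1])<33)),):
            k=m&mm&(q[...,0]>=b)&(q[...,0]<b+4)
            if k.any() and (b<-60 or b>60): print(lab,b,np.percentile(z[k],[10,50,90]).round(),im[k].mean(0).round()[::-1],end=" | ")
        if b<-60 or b>60: print()
```

```text
top0 yellow x [ 87.9  88.6  95.4 102.5 103.4] y [-42.2  39.3] 108.5
mid -110 [-1.  1.  3.] [104. 106. 104.] | side -110 [-1.  1.  3.] [105. 106. 103.] | 
mid -106 [-2. -0.  2.] [105. 107. 104.] | side -106 [0. 1. 2.] [105. 106. 103.] | 
mid -102 [-1.  0.  2.] [105. 106. 103.] | side -102 [-0.  1.  3.] [105. 107. 103.] | 
mid -98 [0. 2. 3.] [105. 107. 103.] | side -98 [-1. -0.  1.] [104. 106. 103.] | 
mid -94 [-2.  0.  2.] [100. 102.  98.] | side -94 [-0.  1.  3.] [100. 102.  99.] | 
mid -90 [-0.  2. 10.] [77. 78. 77.] | side -90 [-2.  8. 11.] [78. 79. 79.] | 
mid -86 [90. 91. 93.] [65. 67. 67.] | side -86 [90. 92. 94.] [64. 65. 65.] | 
mid -82 [90. 92. 94.] [58. 59. 62.] | side -82 [89. 91. 93.] [58. 58. 61.] | 
mid -78 [11. 62. 91.] [39. 39. 41.] | side -78 [13. 76. 91.] [35. 35. 38.] | 
mid -74 [88. 90. 92.] [81. 82. 83.] | side -74 [ 9. 10. 11.] [28. 29. 31.] | 
mid -70 [90. 92. 93.] [103. 104. 106.] | side -70 [10. 11. 11.] [23. 24. 24.] | 
mid -66 [89. 90. 93.] [ 99. 100. 102.] | side -66 [10. 11. 13.] [32. 32. 34.] | 
mid -62 [89. 91. 91.] [104. 106. 108.] | side -62 [10. 10. 1
[... 3058 characters left out ...]
. 93.] [61. 60. 61.] | side 114 [ 9. 12. 14.] [40. 41. 44.] | 
mid 118 [ 8. 12. 15.] [44. 44. 47.] | side 118 [11. 12. 12.] [43. 44. 47.] | 
mid 122 [10. 12. 13.] [44. 44. 48.] | side 122 [ 9. 12. 13.] [42. 43. 46.] | 
mid 126 [ 9. 12. 14.] [44. 44. 47.] | side 126 [ 9. 12. 13.] [43. 43. 46.] | 
mid 130 [ 0.  8. 12.] [56. 55. 53.] | side 130 [ 0.  8. 13.] [60. 60. 58.] | 
mid 134 [-2.  2.  3.] [131. 131. 120.] | side 134 [1. 2. 7.] [116. 117. 109.] | 
mid 138 [-0.  2.  3.] [135. 135. 125.] | side 138 [-2.  2.  4.] [135. 136. 126.] | 
mid 142 [1. 3. 4.] [135. 135. 124.] | side 142 [1. 2. 4.] [136. 136. 127.] | 
mid 146 [-2.  2.  4.] [135. 135. 124.] | side 146 [-1.  2.  5.] [136. 136. 126.] |
```

Call:
{"api": "play_rows", "payload": {"offset": [[30,-30,0],[30,-30,0],[30,-30,0],[30,-30,0],[30,-30,0],[30,-30,0],[30,-30,0],[30,-30,0],[20,-20,0],[0,0,0]], "turn": [0.1,0.1,0.1,0.1,0.1,0.1,0.1,0.1,0,0], "grip": 1}}

```text
clock: 1.8
position: [548.1, 288.8, 231.7]
ee_rot: [0.826, -0.563, -0.0, -0.001]
contact_force: [-1.5, -0.7, 0.1]
gripper_width: 85.6
```

```bash
cat >> h.py <<'E'
def tile(query,zlo,zhi,near,name="wrist"):
    im,c=cloud(name)
    for r in silhouettes(name,query):
        k=r["mask"]&(c[...,2]>zlo)&(c[...,2]<zhi)
        if k.sum()<100: continue
        P=c[k]
        if np.hypot(*(np.median(P,0)[:2]-near))>60: continue
        k=cv2.morphologyEx(k.astype(np.uint8),cv2.MORPH_OPEN,np.ones((5,5)))>0
        P=c[k];rr=cv2.minAreaRect(P[:,:2].astype(np.float32)); print(query,round(r["score"],2),np.round(rr[0],1),np.round(rr[1],1),round(rr[2],1),"z",np.median(P[:,2]).round(1))
    return im,c
E
python3 - <<'E'
from h import *
im,c=tile("terracotta_tile_center",16,30,[553,298]); save(im,"w1")
s=arm.read_state();print(s["position"],s["contact_force"])
E
```

```text
terracotta_tile_center 0.75 [554.1 299.7] [149.5  60. ] 19.4 z 21.7
[546.36959023 290.83265651 231.72272492] [-0.51883877 -0.72851379 -0.0900728 ]
```

View pics/w1.png

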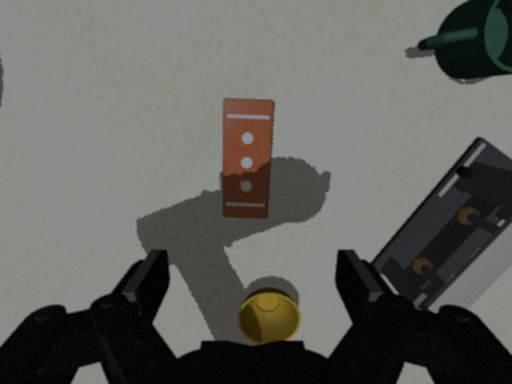

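The wrist view shows the terracotta tile at pixel (248,157), in agreement with the top view. I'll descend over it.

Call:
{"api": "play_rows", "payload": {"offset": [[8,9,-20],[0,0,-35],[0,0,-35],[0,0,-35],[0,0,-30],[0,0,-20],[0,0,0]], "turn": [-0.035,0,0,0,0,0,0]}}

```text
clock: 2.6
position: [548.9, 309.0, 54.6]
ee_rot: [0.82, -0.573, 0.0, -0.005]
contact_force: [0.5, -0.4, 0.1]
gripper_width: 85.7
```

```bash
cat > st.py <<'E'
from bench import arm
import numpy as np
s=arm.read_state();q=s["ee_rot"];print(s["clock"],s["position"].round(1),"jaw deg",np.degrees(np.arctan2(2*q[0]*q[1],q[0]**2-q[1]**2)).round(2)%180,s["contact_force"].round(1),s["gripper_width"])
E
python3 st.py
```

```text
2.6 [548.9 309.   54.6] jaw deg 110.15 [ 0.5 -0.4  0.1] 85.69702899356058
```

Call:
{"api": "play_rows", "payload": {"offset": [[5,-9,-10],[0,0,-10],[0,0,-10],[0,0,0]], "turn": [-0.013,0,0,0]}}

```text
clock: 3.0
position: [554.9, 302.6, 25.9]
ee_rot: [0.817, -0.577, 0.001, -0.008]
contact_force: [0.0, -0.4, -0.8]
gripper_width: 85.1
```

```bash
python3 st.py
```

```text
3.0 [554.9 302.6  25.9] jaw deg 109.55 [ 0.  -0.4 -0.8] 85.06827047075626
```

Call:
{"api": "play_rows", "payload": {"offset": [[-1,-3,-8],[0,0,-8],[0,0,-5],[0,0,-2],[0,0,0]], "turn": [0,0,0,0,0]}}

```text
clock: 3.5
position: [554.7, 299.7, 2.3]
ee_rot: [0.817, -0.577, 0.002, -0.01]
contact_force: [-0.0, -0.2, -0.4]
gripper_width: 85.1
```

```bash
python3 st.py
```

```text
3.5 [554.7 299.7   2.3] jaw deg 109.53 [-0.  -0.2 -0.4] 85.08481832595498
```

Call:
{"api": "play_rows", "payload": {"offset": [[0,0,0],[0,0,0],[0,0,0],[0,0,0],[0,0,0],[0,0,0],[0,0,0],[0,0,0]], "turn": [0,0,0,0,0,0,0,0], "grip": -1}}

```text
clock: 4.3
position: [555.2, 300.0, 3.0]
ee_rot: [0.817, -0.577, 0.002, -0.01]
contact_force: [0.1, 0.5, 0.2]
gripper_width: 58.5
```

```bash
python3 st.py
```

```text
4.3 [555.2 300.    3. ] jaw deg 109.55 [0.1 0.5 0.2] 58.50713238702642
```

Call:
{"api": "play_rows", "payload": {"offset": [[0,0,10],[0,0,20],[0,0,30],[0,0,35],[0,0,35],[0,-20,30],[0,-35,20],[0,-35,10],[0,-35,0],[0,-30,0],[0,-10,0],[0,0,0]], "turn": [0,0,0,0,0,-0.08,-0.1,-0.1,-0.1,-0.1,-0.04,0]}}

```text
clock: 5.5
position: [544.6, 125.2, 197.0]
ee_rot: [-0.632, 0.775, 0.003, 0.003]
contact_force: [-0.6, 0.3, -3.4]
gripper_width: 58.6
```

Run:
```python
from h import *
exec(open("st.py").read()); print(q)
im,c=cloud("wrist"); save(im,"w2"); np.save("w2.npy",c)
```

```text
5.5 [544.6 125.2 197. ] jaw deg 78.42 [-0.6  0.3 -3.4] 58.570526516809636
[-0.63218733  0.77480288  0.0027538   0.00347711]
```

View pics/w2.png

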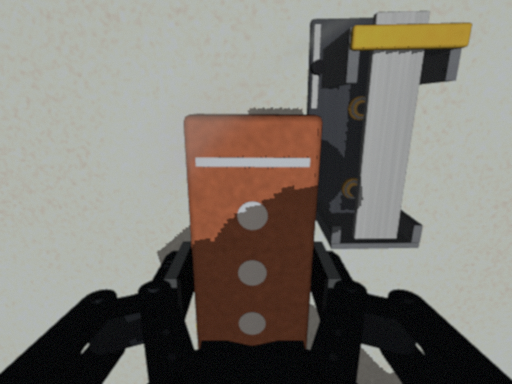

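The wrist view shows the tile held with its marks up, centre about (252,230). The lip is at (410,36), the platform in the middle, and the front wall at (375,243). I'll measure both from this cloud.

```bash
cat > mag.py <<'E'
from h import *
def mag(C,im,lipx=True):
    z=C[...,2]; im=im.astype(int)
    yel=(im[...,0]>1.8*im[...,2])&(im[...,1]>1.3*im[...,2])&(z>103)&(z<113)&(np.hypot(C[...,0]-640,C[...,1]+10)<80)
    r=cv2.minAreaRect(C[yel][:,:2].astype(np.float32));print("lip",r)
    near=np.hypot(C[...,0]-570,C[...,1]-4)<150
    pl=near&(z>86)&(z<95)
    k=cv2.morphologyEx(pl.astype(np.uint8),cv2.MORPH_OPEN,np.ones((3,3)))
    n,l,st,ce=cv2.connectedComponentsWithStats(k)
    for i in range(1,n):
        if st[i,4]>150: print("flat z~91",st[i],cv2.minAreaRect(C[l==i][:,:2].astype(np.float32)),im[l==i].mean(0).round())
E
python3 - <<'E'
from mag import *
C=np.load("w2.npy");im=cv2.imread("pics/w2.png")[...,::-1]
mag(C,im)
z=C[...,2];i=im.astype(int)
t=(i[...,0]>1.6*i[...,2])&(np.hypot(C[...,0]-545,C[...,1]-125)<110)&(z>180)
print("tile z",np.percentile(z[t],[2,50,98]))
t&=z>np.median(z[t])-4; P=C[t]
print(cv2.minAreaRect(P[:,:2].astype(np.float32)), np.linalg.lstsq(np.c_[P[:,:2]-[545,125],np.ones(len(P))],P[:,2],rcond=None)[0])
j=np.argmax(P[:,0]);print(P[:,0].max())
E
```

```text
lip ((644.05712890625, -10.233348846435547), (84.82833862304688, 16.119359970092773), 79.48517608642578)
flat z~91 [374  11  55  13 657] ((659.7677612304688, -12.961526870727539), (40.83186721801758, 8.618670463562012), 78.93818664550781) [153. 154. 154.]
flat z~91 [ 353   49   71  190 8979] ((558.0757446289062, 5.615146636962891), (41.012752532958984, 163.0437469482422), 79.59751892089844) [149. 151. 151.]
flat z~91 [436  49  10  33 201] ((620.0105590820312, -40.643333435058594), (3.9106247425079346, 23.865127563476562), 84.9090347290039) [30. 31. 32.]
flat z~91 [ 330  223   92   26 1006] ((480.2265625, 19.81501007080078), (84.9706039428711, 24.476449966430664), 79.7474365234375) [80. 82. 84.]
tile z [213.39855249 215.39392089 270.14979436]
((556.2115478515625, 121.29658508300781), (119.17745971679688, 129.18797302246094), 39.146400451660156) [-3.60286152e-02  1.56127198e-02  2.18049701e+02]
620.4795740725743
```

Run:
```python
from mag import *
C=np.load("w2.npy");im=cv2.imread("pics/w2.png")[...,::-1].astype(int)
z=C[...,2]
v,u=np.mgrid[:384,:512]
t=(v>118)&(v<325)&(u>200)&(u<300)&(z>205)&(z<225)
P=C[t]
th=np.deg2rad(-10.5);R=np.array([[np.cos(th),np.sin(th)],[-np.sin(th),np.cos(th)]])
Q=(P[:,:2]-[544.6,125.2])@R.T
print("slope along,across,z at TCP",np.linalg.lstsq(np.c_[Q,np.ones(len(Q))],P[:,2],rcond=None)[0], "front end",Q[:,0].max(),"n",len(Q))
# edges
t=(v>105)&(v<330)&(u>175)&(u<330)&(z>205)&(z<225)&(im[...,0]>1.5*im[...,2]);Q=(C[t][:,:2]-[544.6,125.2])@R.T;
f=Q[(Q[:,0]>30)]
r=cv2.minAreaRect(f.astype(np.float32));print("front part rect in mag axes",r)
```

```text
slope along,across,z at TCP [-1.84769039e-02  1.48079040e-03  2.15820961e+02] front end 72.46137289459094 n 20321
front part rect in mag axes ((51.82612991333008, -1.7007064819335938), (59.77359390258789, 43.76462936401367), 89.77931213378906)
```

Call:
{"api": "play_rows", "payload": {"offset": [[3,-25,0],[3,-35,0],[3,-35,-10],[3,-20,-10],[0,0,-15],[0,0,-15],[0,0,-10],[0,0,0]], "turn": [0,0,0,0,0,0,0,0]}}

```text
clock: 6.35
position: [559.0, 17.0, 133.2]
ee_rot: [-0.641, 0.768, 0.004, 0.004]
contact_force: [-0.2, 1.1, -3.8]
gripper_width: 59.1
```

```bash
python3 st.py
```

```text
6.35 [559.   17.  133.2] jaw deg 79.66 [-0.2  1.1 -3.8] 59.086208841376184
```

Call:
{"api": "play_rows", "payload": {"offset": [[-2,-9,-3],[0,-1,-4],[0,0,0]], "turn": [-0.016,0,0]}}

```text
clock: 6.65
position: [558.1, 8.0, 126.7]
ee_rot: [-0.635, 0.772, 0.003, 0.005]
contact_force: [-0.7, -0.3, -4.2]
gripper_width: 58.3
```

Run:
```python
from mag import *
exec(open("st.py").read()); print(q)
im,C=cloud("wrist"); save(im,"w3"); np.save("w3.npy",C); mag(C,im)
v,u=np.mgrid[:384,:512];z=C[...,2];im=im.astype(int)
th=np.deg2rad(-10.5);R=np.array([[np.cos(th),np.sin(th)],[-np.sin(th),np.cos(th)]])
Qa=(C[...,:2]-[549.8,7.3])@R.T
t=(v>105)&(v<330)&(u>175)&(u<330)&(z>s["position"][2]+10)&(z<s["position"][2]+28)&(im[...,0]>1.5*im[...,2])&(im[...,1]<.75*im[...,0])
f=Qa[t];f=f[f[:,0]>45];print("tile front in mag frame",cv2.minAreaRect(f.astype(np.float32)),f[:,0].max(), "z",z[t].mean())
```

```text
6.65 [558.1   8.  126.7] jaw deg 78.88 [-0.7 -0.3 -4.2] 58.27695841556979
[-0.63524171  0.77228932  0.00313396  0.00522932]
lip ((643.7119750976562, -10.874683380126953), (83.1883544921875, 15.751811027526855), 79.73242950439453)
flat z~91 [ 221   49   70   20 1363] ((658.5899658203125, -13.31324577331543), (39.76822280883789, 10.3641996383667), 79.09734344482422) [153. 154. 151.]
flat z~91 [223 101  67  13 860] ((632.5762329101562, -8.651609420776367), (39.49345016479492, 6.873412132263184), 78.92247009277344) [140. 139. 136.]
tile front in mag frame ((63.457008361816406, 0.9190902709960938), (59.28714370727539, 36.895591735839844), 89.99589538574219) 81.90364229308764 z 144.9877478373265
```

View pics/w3.png

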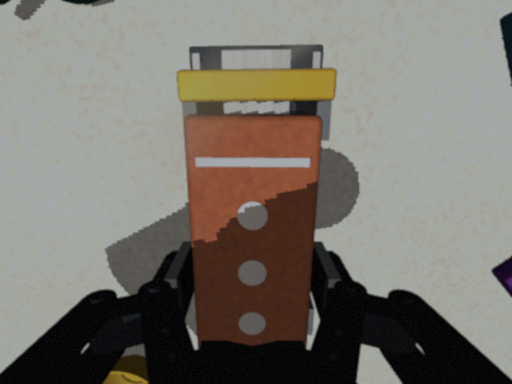

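The wrist view shows the tile over the recess, aligned, with its far end short of the lip (lip at (257,85)). The fit is good, and it needs about 1.4 mm sideways. Lowering now.

Call:
{"api": "play_rows", "payload": {"offset": [[0,-1.5,-8],[0,0,-8],[0,0,-8],[0,0,0]], "turn": [0,0,0,0]}}

```text
clock: 7.1
position: [558.7, 6.5, 102.0]
ee_rot: [-0.635, 0.772, 0.003, 0.006]
contact_force: [0.1, 0.1, -4.1]
gripper_width: 58.4
```

```bash
python3 st.py
```

```text
7.1 [558.7   6.5 102. ] jaw deg 78.88 [ 0.1  0.1 -4.1] 58.35717999088308
```

Call:
{"api": "play_rows", "payload": {"offset": [[-0.3,0,-4],[0,0,-4],[0,0,-4],[0,0,-4],[0,0,-3],[0,0,0]], "turn": [0,0,0,0,0,0]}}

```text
clock: 7.7
position: [559.1, 6.5, 83.2]
ee_rot: [-0.636, 0.772, 0.002, 0.007]
contact_force: [-2.3, 0.5, 0.4]
gripper_width: 58.4
```

```bash
python3 st.py
```

```text
7.7 [559.1   6.5  83.2] jaw deg 78.94 [-2.3  0.5  0.4] 58.43781276000915
```

Call:
{"api": "play_rows", "payload": {"offset": [[-0.3,0,-3],[0,0,-2],[0,0,-1],[0,0,0]], "turn": [0,0,0,0]}}

```text
clock: 8.1
position: [559.4, 6.5, 78.4]
ee_rot: [-0.636, 0.772, 0.001, 0.008]
contact_force: [-2.2, 1.0, 1.2]
gripper_width: 58.5
```

Run:
```python
from mag import *
exec(open("st.py").read()); print(q)
im,C=cloud("wrist"); save(im,"w4")
v,u=np.mgrid[:384,:512];z=C[...,2];im=im.astype(int)
th=np.deg2rad(-10.5);R=np.array([[np.cos(th),np.sin(th)],[-np.sin(th),np.cos(th)]])
Qa=(C[...,:2]-[549.8,7.3])@R.T
t=(v>105)&(v<330)&(u>200)&(u<300)&(abs(z-s["position"][2]-18)<9)&(im[...,0]>1.5*im[...,2])&(im[...,1]<.75*im[...,0])
Q=Qa[t];print("front",Q[:,0].max(),"slope",np.linalg.lstsq(np.c_[Q,np.ones(len(Q))],z[t],rcond=None)[0])
```

```text
8.1 [559.4   6.5  78.4] jaw deg 78.96 [-2.2  1.   1.2] 58.500488604026394
[-0.63577255  0.77183667  0.00114596  0.00775309]
front 83.27644483212121 slope [-2.17171829e-03  5.44575203e-03  9.71882373e+01]
```

The tile is level with its top at 97.2, below the lip's underside. Sliding back.

Call:
{"api": "play_rows", "payload": {"offset": [[2,-0.4,0],[2,-0.4,0],[2,-0.4,0],[2,-0.4,0],[0,0,0]], "turn": [0,0,0,0,0]}}

```text
clock: 8.65
position: [567.9, 4.9, 78.5]
ee_rot: [-0.636, 0.772, 0.001, 0.008]
contact_force: [-1.9, -0.3, 2.2]
gripper_width: 58.5
```

```bash
python3 st.py
```

```text
8.65 [567.9   4.9  78.5] jaw deg 78.97 [-1.9 -0.3  2.2] 58.529641168201735
```

Call:
{"api": "play_rows", "payload": {"offset": [[1,-0.2,0],[1,-0.2,0],[0,0,0]], "turn": [0,0,0]}}

```text
clock: 8.95
position: [570.1, 4.5, 78.5]
ee_rot: [-0.636, 0.772, 0.001, 0.008]
contact_force: [-4.1, 1.1, 2.4]
gripper_width: 58.8
```

Call:
{"api": "play_rows", "payload": {"offset": [[1,-0.2,0],[0,0,0]], "turn": [0,0]}}

```text
clock: 9.15
position: [571.2, 4.3, 78.5]
ee_rot: [-0.636, 0.772, 0.001, 0.008]
contact_force: [-2.5, -0.6, 2.1]
gripper_width: 58.7
```

Call:
{"api": "play_rows", "payload": {"offset": [[1,-0.2,0],[0,0,0]], "turn": [0,0]}}

```text
clock: 9.35
position: [571.2, 4.2, 78.4]
ee_rot: [-0.636, 0.772, 0.002, 0.007]
contact_force: [-2.2, -0.7, 1.5]
gripper_width: 58.4
```

Call:
{"api": "play_rows", "payload": {"offset": [[1,-0.2,0],[0,0,0]], "turn": [0,0]}}

```text
clock: 9.55
position: [571.2, 4.2, 78.4]
ee_rot: [-0.636, 0.771, 0.003, 0.006]
contact_force: [-2.8, -1.2, 2.4]
gripper_width: 58.4
```

Call:
{"api": "play_rows", "payload": {"offset": [[1.2,-0.2,0]], "turn": [0]}}

```text
clock: 9.65
position: [571.2, 4.0, 78.3]
ee_rot: [-0.636, 0.771, 0.004, 0.005]
contact_force: [-8.7, 2.9, 6.2]
gripper_width: 58.3
```

The stop has been felt: the tool sticks at x=571.2 and the force builds up. I'll ease up and release.

Call:
{"api": "play_rows", "payload": {"offset": [[0,0,1],[0,0,1],[0,0,0]], "turn": [0,0,0]}}

```text
clock: 9.95
position: [571.1, 4.0, 79.6]
ee_rot: [-0.637, 0.771, 0.004, 0.005]
contact_force: [-3.8, 0.8, 1.1]
gripper_width: 58.2
```

Call:
{"api": "play_rows", "payload": {"offset": [[0,0,0],[0,0,0],[0,0,0],[0,0,0],[0,0,0],[0,0,0]], "turn": [0,0,0,0,0,0], "grip": 1}}

```text
clock: 10.55
position: [574.9, 4.2, 80.4]
ee_rot: [-0.636, 0.771, 0.002, 0.008]
contact_force: [-0.5, -0.4, 0.3]
gripper_width: 85.4
```

Call:
{"api": "play_rows", "payload": {"offset": [[0,0,10],[0,0,25],[0,0,35],[0,0,35],[0,-30,20],[0,-30,20],[0,-30,10],[0,0,0]], "turn": [0,0,0,0,0,0,0,0]}}

```text
clock: 11.35
position: [574.0, -88.6, 247.7]
ee_rot: [-0.638, 0.77, -0.001, 0.009]
contact_force: [-0.4, 0.7, -0.5]
gripper_width: 85.2
```

```bash
cat > chk.py <<'E'
from mag import *
import sys
def chk(cam,kind,nm):
    s=arm.read_state();print(s["clock"],s["position"].round(1))
    im,C=cloud(cam); save(im,nm); np.save(nm+".npy",C); i=im.astype(int);z=C[...,2]
    th=np.deg2rad(-10.5);R=np.array([[np.cos(th),np.sin(th)],[-np.sin(th),np.cos(th)]])
    Q=(C[...,:2]-[549.8,7.3])@R.T
    col=(i[...,0]>1.5*i[...,2])&(i[...,1]<.75*i[...,0]) if kind=="red" else (i[...,2]>1.3*i[...,0])
    t=col&(abs(Q[...,1])<45)&(abs(Q[...,0])<130)&(z>60)&(z<125)
    P=Q[t];print(kind,len(P),"rect",cv2.minAreaRect(P.astype(np.float32)))
    a=t&(abs(Q[...,1])<25)&(Q[...,0]>-60)&(Q[...,0]<75)
    print("z0, slopes",np.linalg.lstsq(np.c_[Q[a],np.ones(a.sum())],z[a],rcond=None)[0].round(4))
E
python3 -c "
from chk import *
chk('wrist','red','w5'); chk('top','red','t5')"
```

```text
11.35 [574.  -88.6 247.7]
red 5786 rect ((16.948532104492188, -0.0972442626953125), (58.71046829223633, 139.81517028808594), 89.87047576904297)
z0, slopes [ 4.00000e-04 -0.00000e+00  9.97425e+01]
11.4 [573.9 -87.4 247.1]
red 477 rect ((-22.531211853027344, 1.0199413299560547), (64.2984390258789, 60.10629653930664), 0.02893521636724472)
z0, slopes [-2.600000e-03 -1.170000e-02  1.006946e+02]
```

The terracotta tile is seated: level, top at 99.7, far end at about 97 under the lip. Now the blue tile.

Call:
{"api": "play_rows", "payload": {"offset": [[4,-30,0],[4,-35,0],[4,-35,0],[4,-35,0],[4,-30,0],[0,-10,0],[0,0,0]], "turn": [0.09,0.09,0.09,0.09,0.08,0,0], "grip": 1}}

```text
clock: 12.15
position: [592.8, -258.4, 240.6]
ee_rot: [0.8, -0.601, -0.007, -0.006]
contact_force: [0.0, 0.4, -0.5]
gripper_width: 85.1
```

```bash
python3 -c "
from h import *
im,c=tile('blue_tile_center',16,30,[596,-260]); save(im,'w6')
exec(open('st.py').read());print(q)"
```

```text
blue_tile_center 0.88 [ 597.2 -260.3] [149.  60.] 14.5 z 21.6
12.25 [ 592.9 -257.1  240.9] jaw deg 106.29 [0.1 0.5 0.4] 85.7060933420534
[ 0.80012457 -0.59975641 -0.00714215 -0.00647383]
```

View pics/w6.png

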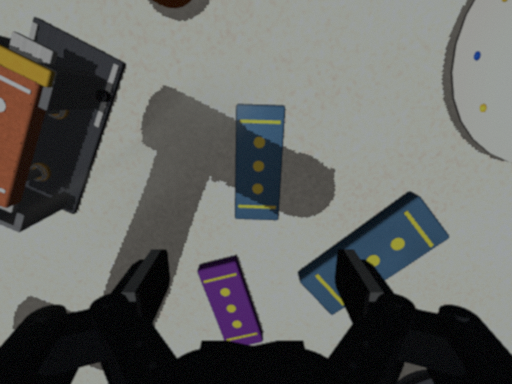

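The small blue tile is at (260,162), clear of the purple tile at (230,300) and the large blue one at (375,250). Descending on it.

Call:
{"api": "play_rows", "payload": {"offset": [[4,-3,-20],[0,0,-35],[0,0,-35],[0,0,-35],[0,0,-30],[0,0,-15],[0,0,0]], "turn": [-0.031,0,0,0,0,0,0]}}

```text
clock: 12.95
position: [598.1, -247.4, 69.9]
ee_rot: [0.793, -0.609, -0.004, -0.009]
contact_force: [-0.3, 0.2, 0.6]
gripper_width: 85.6
```

```bash
python3 st.py
```

```text
12.95 [ 598.1 -247.4   69.9] jaw deg 105.01 [-0.3  0.2  0.6] 85.59036424259462
```

Call:
{"api": "play_rows", "payload": {"offset": [[-1,-12,-10],[0,-1,-12],[0,0,-12],[0,0,-8],[0,0,0]], "turn": [-0.009,0,0,0,0]}}

```text
clock: 13.45
position: [599.3, -259.7, 28.3]
ee_rot: [0.791, -0.612, -0.001, -0.01]
contact_force: [0.3, 0.2, 0.7]
gripper_width: 85.2
```

```bash
python3 st.py
```

```text
13.45 [ 599.3 -259.7   28.3] jaw deg 104.59 [0.3 0.2 0.7] 85.19664052770509
```

Call:
{"api": "play_rows", "payload": {"offset": [[-2,-0.6,-8],[0,0,-8],[0,0,-6],[0,0,-3],[0,0,0]], "turn": [0,0,0,0,0]}}

```text
clock: 13.95
position: [597.6, -260.7, 1.7]
ee_rot: [0.791, -0.612, -0.001, -0.01]
contact_force: [0.4, 0.0, 0.2]
gripper_width: 85.3
```

Call:
{"api": "play_rows", "payload": {"offset": [[0,0,0],[0,0,0],[0,0,0],[0,0,0],[0,0,0],[0,0,0],[0,0,0],[0,0,0]], "turn": [0,0,0,0,0,0,0,0], "grip": -1}}

```text
clock: 14.75
position: [598.1, -260.6, 2.4]
ee_rot: [0.791, -0.611, -0.0, -0.01]
contact_force: [0.6, -0.0, -1.1]
gripper_width: 58.4
```

```bash
python3 st.py
```

```text
14.75 [ 598.1 -260.6    2.4] jaw deg 104.6 [ 0.6 -0.  -1.1] 58.36177472207635
```

Call:
{"api": "play_rows", "payload": {"offset": [[0,0,10],[0,0,20],[0,0,30],[0,0,35],[0,0,35],[-8,20,30],[-8,30,20],[-8,35,0],[-8,30,0],[-8,15,0],[0,0,0]], "turn": [0,0,0,0,0,-0.09,-0.09,-0.09,-0.09,-0.08,0]}}

```text
clock: 15.85
position: [548.4, -125.3, 188.6]
ee_rot: [-0.629, 0.777, 0.005, 0.012]
contact_force: [1.0, -1.4, -3.1]
gripper_width: 58.5
```

```bash
cat > held.py <<'E'
from mag import *
def held(nm):
    exec(open("st.py").read(),globals()); print(q)
    im,C=cloud("wrist"); save(im,nm); np.save(nm+".npy",C); mag(C,im)
    v,u=np.mgrid[:384,:512];z=C[...,2];im=im.astype(int);p=s["position"]
    th=np.deg2rad(-10.5);R=np.array([[np.cos(th),np.sin(th)],[-np.sin(th),np.cos(th)]])
    Qa=(C[...,:2]-[549.8,7.3])@R.T; tcp=R@(p[:2]-[549.8,7.3]); print("tcp mag",tcp.round(1))
    t=(v>95)&(v<330)&(u>175)&(u<330)&(abs(z-p[2]-19)<9)&(im[...,2]>1.15*im[...,0])
    f=Qa[t];f=f[f[:,0]>tcp[0]+28];r=cv2.minAreaRect(f.astype(np.float32));print("front rect mag",r,"end",np.percentile(f[:,0],99.9))
    t=(v>118)&(v<325)&(u>205)&(u<295)&(abs(z-p[2]-19)<9)
    print("slopes,z at origin",np.linalg.lstsq(np.c_[Qa[t]-tcp,np.ones(t.sum())],z[t],rcond=None)[0].round(4))
E
python3 -c "
from held import *
held('w7')"
```

```text
15.85 [ 548.4 -125.3  188.6] jaw deg 78.0 [ 1.  -1.4 -3.1] 58.47168994046698
[-0.62925196  0.77709364  0.00469463  0.01205826]
lip ((643.4592895507812, -11.322929382324219), (83.26123809814453, 15.760438919067383), 80.10443878173828)
flat z~91 [142 106   9  45 190] ((624.8654174804688, -49.565765380859375), (1.2875032424926758, 35.804561614990234), 79.294921875) [53. 49. 46.]
flat z~91 [129 133  23 131 514] ((563.5926513671875, -24.900310516357422), (1.5486091375350952, 123.64543151855469), 78.99353790283203) [58. 38. 30.]
tcp mag [  22.8 -130.6]
front rect mag ((73.31863403320312, -132.26577758789062), (60.4443473815918, 46.149497985839844), 88.67757415771484) end 96.5657226661217
slopes,z at origin [-6.500000e-03  1.130000e-02  2.079774e+02]
```

View pics/w7.png

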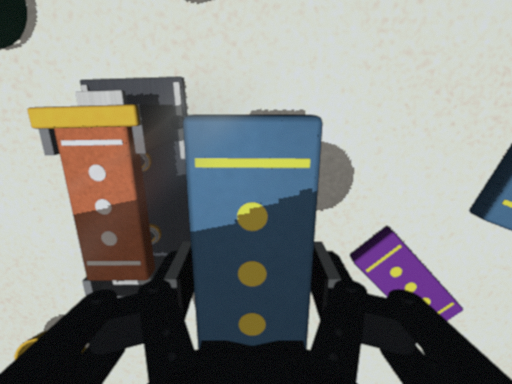

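Call:
{"api": "play_rows", "payload": {"offset": [[2,25,0],[2,35,0],[2,35,-10],[2,25,-10],[1,5,-10],[0,0,-10],[0,0,0]], "turn": [0.023,0,0,0,0,0,0]}}

```text
clock: 16.6
position: [560.0, -2.5, 147.1]
ee_rot: [-0.639, 0.769, 0.004, 0.012]
contact_force: [-1.2, 0.2, -2.2]
gripper_width: 58.5
```

```bash
python3 st.py
```

```text
16.6 [560.   -2.5 147.1] jaw deg 79.4 [-1.2  0.2 -2.2] 58.48998498809424
```

Call:
{"api": "play_rows", "payload": {"offset": [[-2,8.5,-6],[0,0,-8],[0,0,-4],[0,0,0]], "turn": [0,0,0,0]}}

```text
clock: 17.0
position: [558.1, 3.5, 127.9]
ee_rot: [-0.637, 0.77, 0.003, 0.012]
contact_force: [-0.1, 1.0, -2.8]
gripper_width: 58.3
```

```bash
python3 -c "
from held import *
held('w8')"
```

```text
17.0 [558.1   3.5 127.9] jaw deg 79.2 [-0.1  1.  -2.8] 58.26154711457504
[-0.63737191  0.77046107  0.00334155  0.01164606]
lip ((644.0314331054688, -11.003498077392578), (82.81424713134766, 15.710771560668945), 79.26824188232422)
tcp mag [ 8.9 -2.2]
front rect mag ((59.65949249267578, -3.079601287841797), (59.59870910644531, 45.56780242919922), 89.91729736328125) end 82.3883024906197
slopes,z at origin [-5.200000e-03  8.600000e-03  1.472427e+02]
```

Call:
{"api": "play_rows", "payload": {"offset": [[-0.5,2.4,-5],[0,0,-6],[0,0,-5],[0,0,-4],[0,0,0]], "turn": [0,0,0,0,0]}}

```text
clock: 17.55
position: [558.2, 6.0, 107.2]
ee_rot: [-0.637, 0.77, 0.003, 0.013]
contact_force: [-0.1, 0.8, -3.1]
gripper_width: 58.2
```

```bash
python3 st.py
```

```text
17.55 [558.2   6.  107.2] jaw deg 79.2 [-0.1  0.8 -3.1] 58.180158890984586
```

Call:
{"api": "play_rows", "payload": {"offset": [[-0.5,0,-4],[0,0,-3],[-0.3,0,-3],[0,0,-3],[-0.2,0,-3],[0,0,0]], "turn": [0,0,0,0,0,0]}}

```text
clock: 18.15
position: [558.3, 6.0, 92.1]
ee_rot: [-0.638, 0.77, 0.002, 0.014]
contact_force: [-1.5, 0.5, 0.7]
gripper_width: 58.8
```

```bash
python3 st.py
```

```text
18.15 [558.3   6.   92.1] jaw deg 79.24 [-1.5  0.5  0.7] 58.77523217626008
```

Call:
{"api": "play_rows", "payload": {"offset": [[-0.4,0,-4],[0,0,-4],[-0.3,0,-3],[0,0,-2],[0,0,-1],[0,0,0]], "turn": [0,0,0,0,0,0]}}

```text
clock: 18.75
position: [558.4, 6.0, 79.3]
ee_rot: [-0.638, 0.77, 0.001, 0.014]
contact_force: [-2.0, -0.5, 3.6]
gripper_width: 58.5
```

```bash
python3 -c "
from held import *
held('w9')"
```

```text
18.75 [558.4   6.   79.3] jaw deg 79.27 [-2.  -0.5  3.6] 58.50209804095904
[-0.63785938  0.77001889  0.00083065  0.01433991]
lip ((610.0731811523438, -4.295188903808594), (83.18954467773438, 84.83184051513672), 79.0937271118164)
flat z~91 [173 101   9  51 259] ((631.7203979492188, 26.24749755859375), (0.9197313785552979, 21.968791961669922), 79.91063690185547) [70. 69. 63.]
flat z~91 [326 101   7  51 222] ((619.0527954101562, -40.625518798828125), (0.720281183719635, 22.067686080932617), 79.28754425048828) [31. 32. 33.]
tcp mag [8.7 0.3]
front rect mag ((59.4527587890625, -2.39947509765625), (64.48291778564453, 45.42784881591797), 89.94659423828125) end 82.07154084312835
slopes,z at origin [-4.00000e-04  9.30000e-03  9.86874e+01]
```

View pics/w9.png

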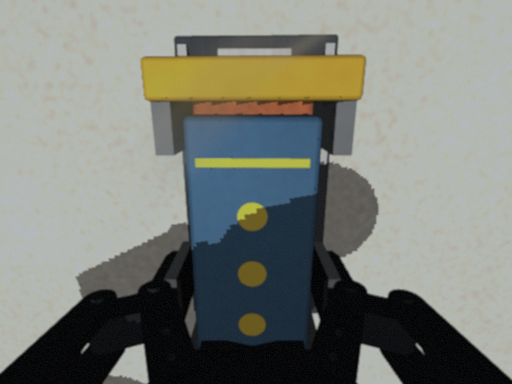

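The view shows the blue tile level on the terracotta one (its end visible at (253,107)), centred between the cheeks and just short of the lip at (253,78). Its top is at 98.7, so I'll press 1.5 mm more and then slide.

Call:
{"api": "play_rows", "payload": {"offset": [[0,0,-2],[0,0,-0.5],[0,0,0]], "turn": [0,0,0]}}

```text
clock: 19.1
position: [558.4, 5.9, 77.4]
ee_rot: [-0.638, 0.77, 0.001, 0.014]
contact_force: [-2.3, 0.7, 5.7]
gripper_width: 58.8
```

Call:
{"api": "play_rows", "payload": {"offset": [[2,-0.4,0],[2,-0.4,0],[0,0,0]], "turn": [0,0,0]}}

```text
clock: 19.4
position: [560.7, 5.2, 77.4]
ee_rot: [-0.638, 0.77, 0.002, 0.013]
contact_force: [-1.4, -0.0, 5.1]
gripper_width: 58.2
```

Call:
{"api": "play_rows", "payload": {"offset": [[2,-0.4,0],[2,-0.4,0],[0,0,0]], "turn": [0,0,0]}}

```text
clock: 19.7
position: [563.3, 4.5, 77.6]
ee_rot: [-0.638, 0.77, 0.003, 0.012]
contact_force: [-1.8, -1.1, 4.8]
gripper_width: 59.0
```

Call:
{"api": "play_rows", "payload": {"offset": [[2.5,-0.3,-0.2],[2.5,-0.3,0],[0,0,0]], "turn": [0,0,0]}}

```text
clock: 20.0
position: [566.9, 3.8, 77.5]
ee_rot: [-0.638, 0.77, 0.004, 0.011]
contact_force: [-1.5, -0.1, 4.9]
gripper_width: 58.4
```

Call:
{"api": "play_rows", "payload": {"offset": [[2,-0.2,0],[2,-0.2,0],[0,0,0]], "turn": [0,0,0]}}

```text
clock: 20.3
position: [569.7, 3.4, 77.7]
ee_rot: [-0.638, 0.77, 0.004, 0.01]
contact_force: [-2.0, -0.1, 4.3]
gripper_width: 58.4
```

Call:
{"api": "play_rows", "payload": {"offset": [[1.5,-0.2,0],[0,0,0]], "turn": [0,0]}}

```text
clock: 20.5
position: [570.8, 3.2, 77.8]
ee_rot: [-0.638, 0.77, 0.004, 0.01]
contact_force: [-1.6, 0.1, 4.5]
gripper_width: 58.5
```

Call:
{"api": "play_rows", "payload": {"offset": [[1.5,-0.2,-0.3],[0,0,0]], "turn": [0,0]}}

```text
clock: 20.7
position: [571.3, 3.0, 77.6]
ee_rot: [-0.638, 0.77, 0.005, 0.009]
contact_force: [-2.4, 0.8, 3.0]
gripper_width: 58.4
```

Call:
{"api": "play_rows", "payload": {"offset": [[1.2,-0.2,0]], "turn": [0]}}

```text
clock: 20.8
position: [571.3, 3.0, 77.5]
ee_rot: [-0.638, 0.77, 0.006, 0.008]
contact_force: [-8.7, 3.0, 8.7]
gripper_width: 58.5
```

Call:
{"api": "play_rows", "payload": {"offset": [[1.2,-0.2,0]], "turn": [0]}}

```text
clock: 20.9
position: [571.3, 3.0, 77.5]
ee_rot: [-0.638, 0.77, 0.007, 0.007]
contact_force: [-7.7, 2.4, 8.1]
gripper_width: 58.4
```

Contact again at x=571.3. Easing up and releasing.

Call:
{"api": "play_rows", "payload": {"offset": [[0,0,1],[0,0,1],[0,0,0]], "turn": [0,0,0]}}

```text
clock: 21.2
position: [571.3, 3.0, 79.6]
ee_rot: [-0.639, 0.769, 0.007, 0.007]
contact_force: [-3.6, 1.3, 3.4]
gripper_width: 58.7
```

Call:
{"api": "play_rows", "payload": {"offset": [[0,0,0],[0,0,0],[0,0,0],[0,0,0],[0,0,0],[0,0,0]], "turn": [0,0,0,0,0,0], "grip": 1}}

```text
clock: 21.8
position: [572.5, 3.2, 77.7]
ee_rot: [-0.638, 0.77, 0.006, 0.008]
contact_force: [0.2, -0.9, 0.6]
gripper_width: 85.4
```

Call:
{"api": "play_rows", "payload": {"offset": [[0,0,10],[0,0,25],[0,0,35],[0,0,35],[-20,-30,20],[-20,-30,20],[-20,-30,10],[0,0,0]], "turn": [0,0,0,0,0,0,0,0]}}

```text
clock: 22.6
position: [510.3, -89.4, 243.9]
ee_rot: [-0.64, 0.768, 0.004, 0.009]
contact_force: [0.7, -0.6, 0.2]
gripper_width: 85.3
```

```bash
python3 -c "
from chk import *
chk('wrist','blue','w10'); 
for k in ('blue','red'): chk('scene',k,'s10'+k)
im=cv2.imread('pics/s10blue.png');a=cv2.imread('pics/w10.png')
b=cv2.resize(im[110:270,200:350],(400,427),interpolation=cv2.INTER_CUBIC)
cv2.imwrite('pics/f.png',np.hstack([cv2.resize(a[:,:],(400,300)).copy() if 0 else cv2.resize(a,(400,427)),b]))"
```

```text
22.6 [510.3 -89.4 243.9]
blue 7375 rect ((5.7610931396484375, -2.2595443725585938), (167.10507202148438, 65.45713806152344), 3.4313387870788574)
z0, slopes [-1.00000e-04 -8.00000e-04  9.97839e+01]
22.65 [511.4 -88.4 243.5]
blue 612 rect ((15.33285140991211, -1.7486686706542969), (137.69480895996094, 65.2418212890625), 1.0165669918060303)
z0, slopes [-5.300000e-03 -5.500000e-03  1.019537e+02]
22.7 [511.7 -87.6 242.4]
red 72 rect ((29.408458709716797, -23.425193786621094), (157.3593292236328, 46.81460189819336), 18.15103530883789)
z0, slopes [-1.0651 -0.5475  0.0222]
```

View pics/f.png

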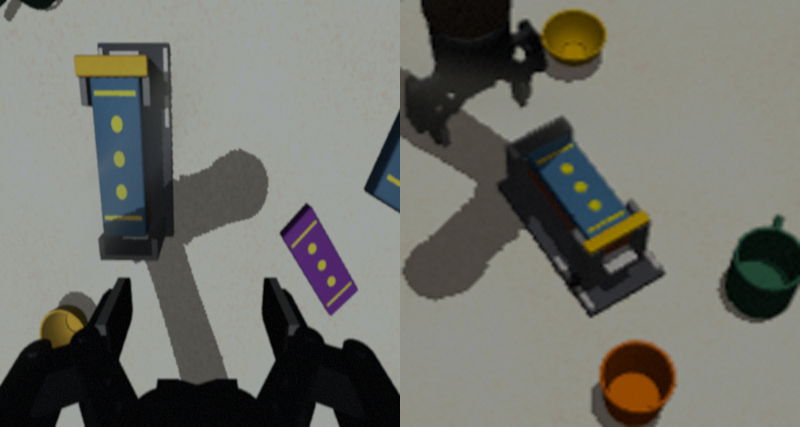

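```bash
python3 -c "
from mag import *
C=np.load('w10.npy');i=cv2.imread('pics/w10.png')[...,::-1].astype(int);z=C[...,2]
th=np.deg2rad(-10.5);R=np.array([[np.cos(th),np.sin(th)],[-np.sin(th),np.cos(th)]]);Q=(C[...,:2]-[549.8,7.3])@R.T
b=(i[...,2]>1.3*i[...,0])&(z>95)&(abs(Q[...,1])<40)&(abs(Q[...,0])<110)
b=cv2.morphologyEx(b.astype(np.uint8),cv2.MORPH_OPEN,np.ones((5,5)))>0
print(cv2.minAreaRect(Q[b].astype(np.float32)),np.percentile(Q[b][:,0],[.2,99.8]),b.sum())
r=(i[...,0]>1.3*i[...,2])&(i[...,1]<.75*i[...,0])&(abs(Q[...,1])<40)&(abs(Q[...,0])<110)
print('red',r.sum(),Q[r].min(0) if r.any() else '',z[r].max() if r.any() else '')
for q in ['green_mug','orange_cup','yellow_bowl']:
    C2=None
im,C=cloud('top'); i=im.astype(int)
for q in ['green_mug','orange_cup','yellow_bowl']:
    for r in silhouettes('top',q)[:1]:
        P=C[r['mask']]; t=P[P[:,2]>np.nanpercentile(P[:,2],90)-6]; print(q,cv2.minAreaRect(t[:,:2].astype(np.float32))[0])
"
```

```text
((16.83037567138672, -1.2196083068847656), (140.9613800048828, 59.70982360839844), 0.25476232171058655) [-52.50753332  87.12854578] 6920
red 146 [-72.37124717 -39.99458159] 330.87158367661834
green_mug (777.4611206054688, 107.03407287597656)
orange_cup (773.2186279296875, -105.3139877319336)
```

```bash
python3 -c "
from bench import arm
print(arm.job_done())"
```

```text
the job is handed in; nothing more can be done
None
```

Both tiles are in the magazine, the terracotta one first and the small blue one on top. Each was pressed down on the spring, slid back until it met the stop, and released. The job was handed in at about 23 s with the gripper clear.

**Final checks**
- **Blue tile:** level, with its top at 99.8 mm (the lip's underside is at 100 mm). Its near end is at x ≈ -53 mm, so its far end is about 9 mm under the lip, at the stop (x ≈ 96–97 mm).
- **Terracotta tile:** before the blue tile went on, it had measured the same: level, top at 99.7 mm, at the stop. Afterwards it was mostly hidden under the blue tile, so I could not measure it again. Nothing suggested it had moved.
- **Forces:** about 9 N backwards on each tile at the stop, in the readings taken after each move.
- **Other things:** the mug and cup are where they were, to within 1 mm. The bowl was not detected in the last top view, so I did not measure it again. It was still standing in the last picture, and the arm never went near it.

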